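# Make up two pantry kits on their trays

### The job

Make up two pantry kits from the jars and tins on the counter: the jar of black beans and the white tin go on the blue tray, the jar of bow-tie pasta and the red tin go on the white tray. Stand each one upright, fully down on the floor of the recess of its size (jar in the large one, tin in the small one), setting it down there rather than dropping it in from above. Leave the jar of green peas and the black tin where they stand, tip nothing over, and let go of everything.

Things in the scene. Friction and masses are not known exactly. Their poses are not given: they have to be found in the camera images.
- bean_jar: Closed glass jar of black beans, flat round wooden lid with a black disc let into its top. 58 mm diameter all the way up (lid too), 95 mm tall: glass to 73 mm, lid above. About 0.3 kg, loose, upright on the counter among the stock. Origin: centre of its underside; z up its axis. One of the two things of the blue tray's kit.
- pasta_jar: Closed glass jar of yellow bow-tie pasta, flat round wooden lid with a yellow disc let into its top. 58 mm diameter all the way up (lid too), 95 mm tall: glass to 73 mm, lid above. About 0.3 kg, loose, upright on the counter among the stock. Origin: centre of its underside; z up its axis. One of the two things of the white tray's kit.
- pea_jar: Closed glass jar of green split peas, flat round wooden lid with a green disc let into its top. 58 mm diameter all the way up (lid too), 95 mm tall: glass to 73 mm, lid above. About 0.3 kg, loose, upright on the counter among the stock. Origin: centre of its underside; z up its axis. Not part of either kit: it stays where it is.
- white_tin: Small closed cylindrical spice tin, white all over, thin steel band near its top. 36 mm diameter, 70 mm tall, about 0.12 kg, loose, upright on the counter among the stock. Origin: centre of its underside; z up its axis. One of the two things of the blue tray's kit.
- red_tin: Small closed cylindrical spice tin, red all over, thin steel band near its top. 36 mm diameter, 70 mm tall, about 0.12 kg, loose, upright on the counter among the stock. Origin: centre of its underside; z up its axis. One of the two things of the white tray's kit.
- black_tin: Small closed cylindrical spice tin, black all over, thin steel band near its top. 36 mm diameter, 70 mm tall, about 0.12 kg, loose, upright on the counter among the stock. Origin: centre of its underside; z up its axis. Not part of either kit: it stays where it is.
- blue_tray: Low blue tray, 190 x 100 x 12 mm, fixed to the counter. Two round cork-floored recesses 8 mm deep (floor 4 mm above the counter): a large one, 76 mm diameter, centred at (-45, 0) mm and a small one, 52 mm diameter, at (+57, 0) mm in the tray's x and y. Origin: centre of its underside, at counter height; x along its length from the large recess to the small, z up.
- white_tray: Low white tray, 190 x 100 x 12 mm, fixed to the counter. Two round cork-floored recesses 8 mm deep (floor 4 mm above the counter): a large one, 76 mm diameter, centred at (-45, 0) mm and a small one, 52 mm diameter, at (+57, 0) mm in the tray's x and y. Origin: centre of its underside, at counter height; x along its length from the large recess to the small, z up.

How it is judged:
By the outcome, as a careful person would: the job done as asked, in the order asked, and still so for the second after the job is handed in, with the robot touching nothing.
It also fails if it takes over 102 s, if anything falls off the work surface, if the arm or the gripper's body presses on something with over 40 N, if the wrist force passes 120 N, or if a joint passes its speed limit or range.

### The arm

A 6-joint arm with a two-finger parallel gripper is mounted at the origin on the work surface. World frame = base frame: x ahead of the robot, y to its left, z up, the work surface at z = 0. Lengths are in m, angles in rad, forces in N, time in s.
With the tool pointing down it reaches from about 0.375 to 0.825 m from the base axis. Payload 5.5 kg.
Tool frame: the origin (TCP) lies on the centre line of the jaws, within the pads' length; the fingertips stand 14 mm ahead of it and the grasp point (between the pads) lies 5 mm behind it (manip.tips_ahead is the distance from the TCP to the fingertips, in m); z points along the fingers, y is the line along which they close (so a half turn about z gives the same grasp; the last joint's range is limited). The gripper opens to 85 mm and grips with 20 to 120 N. Pads are 22 mm wide; open, the fingers measure 114 mm over their backs; the gripper's body (76 mm by 85 mm) begins 54 mm behind the grasp point. The pads swing forward as they close: fully open they stand 13 mm farther back than shut.
Start: joints at [-1.346, 0.314, -0.047, 1.21, 0, 1.571], TCP at [0.134, -0.585, 0.245] pointing down, gripper open.
Joint ranges: [-2.67, 2.67], [-0.69, 1.73], [-1.03, 1.25], [-2.08, 2.16], [-1.42, 1.45], [-3.14, 3.14]. Speed limits (rad/s): [2.39, 2.39, 3.01, 3.14, 3.14, 3.14].

### API

Orientations are given as [roll, pitch, yaw] about the fixed x, y, z axes, in that order (R = Rz(yaw) Ry(pitch) Rx(roll)).
In Python, from bench import manip gives the robot as it stands.
- The arm moves only by the tool hand_motion, called after "Request:" by a JSON object that holds its "op" and its "data", one argument or row to a line. Schema: {"type":"object","properties":{"offsets":{"type":"array","items":{"type":"object","properties":{"aperture":{"type":"number"},"xyz":{"type":"array","items":{"type":"number"},"minItems":3,"maxItems":3},"r":{"type":"array","items":{"type":"number"},"minItems":3,"maxItems":3}},"additionalProperties":false,"required":["aperture"]},"minItems":1,"maxItems":8},"only":{"type":"string"},"quiet":{"type":"boolean"},"lines":{"type":"string"}},"required":["offsets"],"additionalProperties":false}. offsets is a list of rows, 1 to 8 of them, each an object with the fields aperture (the opening from 0.0 (shut) to 1.0 (fully open)), xyz (a list: dx, dy, dz in shares of the most that a row can go, 1 being 50 mm), r (a list: a rotation vector rx, ry, rz in fractions of the full range, 1 being pi/2 rad); a field left out counts as zero (the opening has to be given); each row shifts and turns the commanded pose from where the row before left it, along the tool's axes as they then stand; what a row does not reach is not made up. A row lasts 1/10 s, in which the tool goes at most 0.05 m and 0.15 rad, less where a joint would pass 70% of its speed; a pose out of reach is approached as far as the arm can. The fingers move at their own pace and stop on an object; the grip force is fixed at half the most. Time passes only in rows, so rows that do not move let the fingers close. The tool returns the time, the measured TCP pose, the force, the opening and the grip force at its end. only (a regular expression) keeps the lines of the reply that match it, lines (a string "A,B") keeps lines A to B, and quiet returns only ok. Shift and turn numbers lie between -1 and 1, and a call with a number outside is refused. Input that does not fit is refused with a message, and nothing moves.
- manip.read_state(): the state, without advancing time (a new reading comes with each control period).
- manip.capture(name): name is "scene" or "top" or "wrist"; returns the picture (420x560x3 uint8, blue, green, red); there is no depth.
- manip.get_calibration(name): a dict with "fx", "fy", "cx", "cy" (pixels), "eye" and "rotation" of the camera in the world; the wrist camera has in their place "tool_from_camera" (4x4, takes a point from camera to tool coordinates, whose origin is the TCP and whose axes are the flange's). Camera axes: x right, y up, looking along -z (the intrinsics and any distortion apply to the point x, -y, -z); pixel columns grow to the right and rows downward; lengths in m; the calibration is good to about 2 mm. A picture is of the moment at which its call begins: read the wrist's pose just before it. get_calibration takes no time and is no camera call.
- manip.job_done(): hands the job in; it is judged then, once.
The state is a dict: "clock": time; "q": joint angles; "dq": joint speeds; "effort": joint torques, N m; "tcp_pos": TCP position; "tcp_rot": TCP orientation; "wrist_force": force on the tool from outside, world axes, zero at the start; "wrist_torque": the same for the moment, N m; "gripper_width": opening from 0.0 (shut) to 1.0 (fully open); "grip_force": force on a finger pad.
Only numpy, scipy, OpenCV 4.12 (cv2) and the standard library are available. Lean on these libraries where they do the work, as an engineer would, in place of code of your own. Each camera call takes 0.05 s, during which the arm holds its last target. There are 200 camera calls.

## Working session

There is one attempt and no reset: what is moved stays moved. The work goes in short steps, Python scripts to look and compute and a tool call to move; the robot and the scene stay as the last step left them, time stands still between calls to the robot, and variables do not carry over. Pictures are saved under pics/ and viewed, at most 14 in all, crops included, and the job is handed in when it is done.

```bash
ls; mkdir -p pics
```

Run:
```python
from bench import manip
import cv2
for n in ("scene","top"):
    cv2.imwrite(f"pics/{n}0.png",manip.capture(n))
    print(n,manip.get_calibration(n))
s=manip.read_state();print(s["clock"],s["tcp_pos"],s["tcp_rot"],s["gripper_width"],manip.tips_ahead)
print(manip.get_calibration("wrist"))
```

```text
bench.py
pics
scene {'fx': 545.2665370430733, 'fy': 545.2665370430733, 'cx': 275.85295707829, 'cy': 205.0115012667505, 'eye': array([ 1.31814411, -0.27276919,  0.71443723]), 'rotation': array([8.67040872e-01, 8.98279132e-04, 1.20315760e+00])}
top {'fx': 385.9983712712077, 'fy': 385.9983712712077, 'cx': 278.3612114970238, 'cy': 212.74706804940786, 'eye': array([0.5008713 , 0.00813627, 0.82938032]), 'rotation': array([ 0.06968692,  0.01103598, -1.58573107])}
0.1 [ 0.13364221 -0.58440885  0.24448909] [-3.13998279e+00  1.45839059e-05  2.24800731e-01] 0.999605924307199 0.014
{'fx': 291.71132706719686, 'fy': 291.71132706719686, 'cx': 280.55241707517627, 'cy': 206.93729027856875, 'tool_from_camera': array([[-2.84457429e-04,  9.50793987e-01,  3.09823682e-01,
         8.10444947e-02],
       [ 9.99999901e-01,  3.76374367e-04, -2.36899531e-04,
         1.00886672e-03],
       [-3.41852341e-04,  3.09823583e-01, -9.50794000e-01,
        -1.28879890e-01],
       [ 0.00000000e+00,  0.00000000e+00,  0.00000000e+00,
         1.00000000e+00]])}
```

View pics/scene0.png

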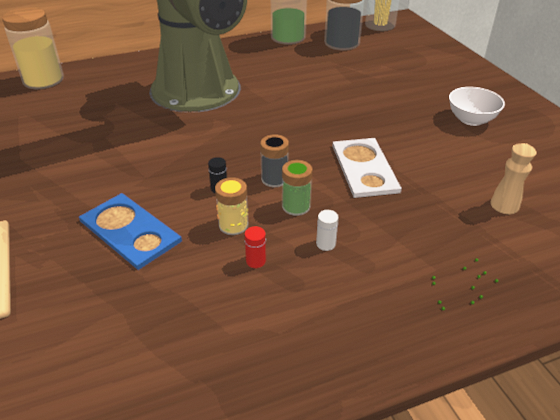

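View pics/top0.png

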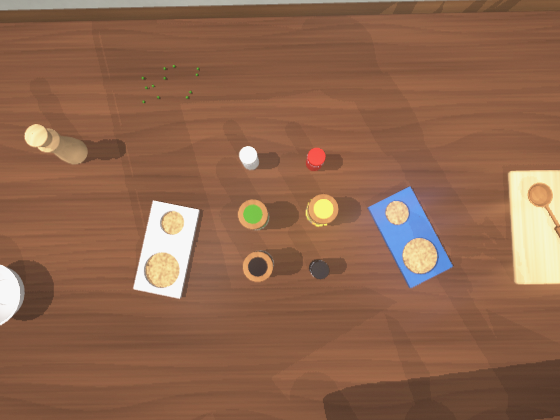

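The scene view shows the six items between the blue tray (left, ~130,230) and the white tray (~365,167). In the top view, up is +x and right is -y: pea (253,214), bean (258,267), pasta (322,209), white tin (249,157), red tin (316,158), black tin (319,269). Next I'll enlarge both.

Run:
```python
import cv2
a=cv2.imread("pics/top0.png")[140:305,130:460];b=cv2.imread("pics/scene0.png")[125:285,75:405]
for n,i,(ox,oy) in(("topc",a,(130,140)),("scenec",b,(75,125))):
    i=cv2.resize(i,None,fx=2.4,fy=2.4,interpolation=cv2.INTER_CUBIC)
    for k in range(0,330,20):
        if (ox+k+4)%1==0:
            x=int(k*2.4);cv2.line(i,(x,0),(x,4),(255,255,255),1);cv2.putText(i,str(ox+k),(x+2,12),0,.33,(255,255,255),1)
            if k<160:cv2.line(i,(0,x),(4,x),(255,255,255),1);cv2.putText(i,str(oy+k),(6,x+4),0,.33,(255,255,255),1)
    cv2.imwrite(f"pics/{n}.png",i)
```

```text
(no output)
```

View pics/topc.png

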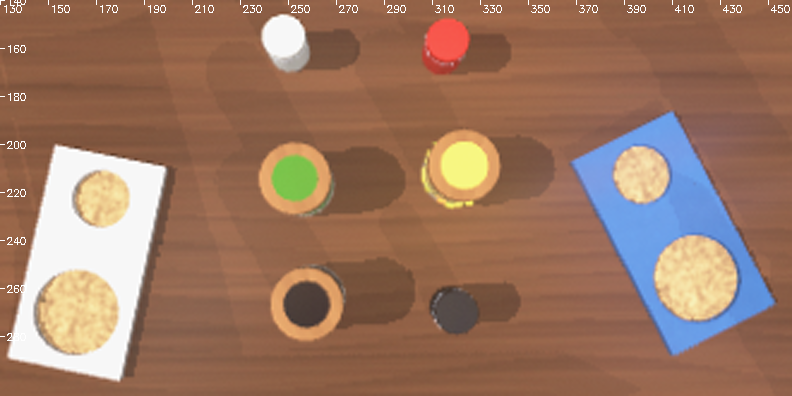

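View pics/scenec.png

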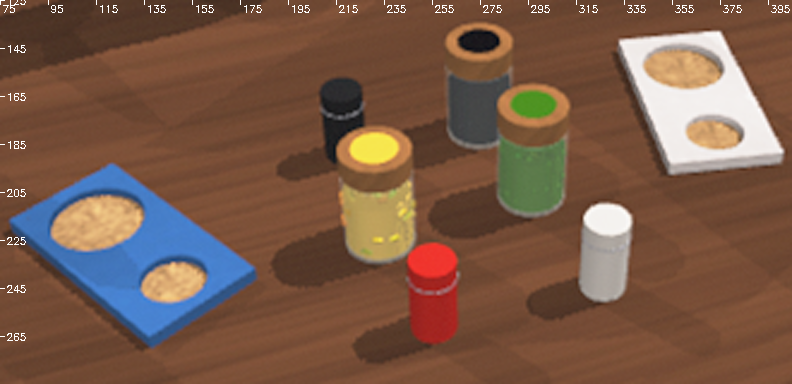

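Crop readings: the lid discs, tin tops, tray corners and recesses all show up in both views. I'll triangulate these.

Create h.py:
```python
import numpy as np
from scipy.spatial.transform import Rotation as R
from bench import manip
def ray(cam,p):
    c=manip.get_calibration(cam)
    M=R.from_euler("xyz",c["rotation"]).as_matrix()
    d=np.array([(p[0]-c["cx"])/c["fx"],-(p[1]-c["cy"])/c["fy"],-1.])
    return np.array(c["eye"]),M@(d/np.linalg.norm(d))
def atz(cam,p,z):
    e,d=ray(cam,p);return e+d*(z-e[2])/d[2]
def tri(rays):
    A=0;b=0
    for e,d in rays:
        P=np.eye(3)-np.outer(d,d);A=A+P;b=b+P@e
    x=np.linalg.solve(A,b)
    return x,max(np.linalg.norm(np.cross(x-e,d)) for e,d in rays)
```

Run:
```python
from h import *
T=lambda p:(p[0]/2.4+130-.3,p[1]/2.4+140-.3)
S=lambda p:(p[0]/2.4+75-.3,p[1]/2.4+125-.3)
D=dict(pea=((295,178),(534,104),.095),bean=((306,304),(479,41),.095),pasta=((464,165),(374,148),.095),
white=((284,36),(607,217.5),.07),red=((447,41),(433,260),.07),black=((458,311),(342,91),.07),
wL=((77,311),(683,68),.012),wS=((101,198),(714,131),.012),bL=((696,278),(97,221),.012),bS=((641,174),(173,281),.012))
for n,c in dict(w=[((55,145),(782,155)),((166,168),(671,166)),((121,381),(619,40)),((8,357),(721,32))],
 b=[((673,111),(152,340)),((775,302),(11,219)),((673,355),(111,165)),((572,161),(255,269))]).items():
    for i,(a,b) in enumerate(c): D[f"{n}{i}"]=(a,b,.012)
o={}
for n,(a,b,z) in D.items():
    x,e=tri([ray("top",T(a)),ray("scene",S(b))]);o[n]=(atz("top",T(a),z),atz("scene",S(b),z))
    print(n,(x*1000).round(1),"gap",round(e*1000,1),*(1000*v[:2] for v in o[n]))
for t in "wb":
    for k in (0,1):
        print(t,k,sum(o[f"{t}{i}"][k][:2] for i in range(4))/4*1000,np.linalg.norm(o[t+"0"][k]-o[t+"1"][k]),np.linalg.norm(o[t+"1"][k]-o[t+"2"][k]))
```

```text
pea [551.   65.1  96.1] gap 0.6 [550.87952697  64.63235222] [549.80445267  66.2055802 ]
bean [451.4  57.   95.8] gap 0.1 [451.29528102  56.98653601] [450.30665512  57.4611202 ]
pasta [559.  -69.7  96. ] gap 0.0 [559.12264175 -69.80256897] [557.79675598 -69.36888948]
white [670.8  74.6  71.5] gap 0.2 [671.01528573  74.48817366] [669.27255967  75.61575241]
red [664.8 -60.5  68.9] gap 0.4 [664.46214879 -60.74811195] [666.10322449 -60.52728502]
black [442.5 -63.9  69.3] gap 1.1 [442.20934873 -64.85263766] [443.91759745 -63.078096  ]
wL [442.4 264.7   9.9] gap 0.2 [442.44169394 263.85981797] [444.93189691 263.33480885]
wS [541.5 243.   12.8] gap 0.1 [541.47345616 243.14514067] [540.57075517 243.62672211]
bL [ 463.3 -279.8    9.7] gap 0.1 [ 463.41962854 -278.87973771] [ 466.04562259 -279.80253807]
bS [ 555.3 -235.3    9.7] gap 0.3 [ 555.28120221 -234.26506819] [ 557.60120848 -235.68909146]
w0 [589.2 284.3   9.9] gap 0.8 [589.30734769 284.40225532] [591.43158621 281.70830894]
w1 [567.7 186.7   9.5] gap 0.8 [567.2160145  185.43080483] [570.45651499 185.94324331]
w2 [381.7 226.   12.7] gap 1.3 [381.21706275 224.92811957] [380.97170843 227.89208649]
w3 [403.5 325.4  11.6] gap 1.0 [403.295969   324.26791512] [404.06375201 326.14374507]
b0 [ 611.4 -263.4   10.4] gap 1.7 [ 610.7381817  -264.52829176] [ 613.82998634 -261.86616926]
b1 [ 442.  -344.7   15.2] gap 0.5 [ 441.62169484 -346.63748776] [ 438.43101197 -344.50362701]
b2 [ 396.8 -257.3   11.1] gap 0.7 [ 397.1433669  -256.27724459] [ 397.49103504 -257.93148515]
b3 [ 567.7 -173.8   12.5] gap 0.0 [ 567.7416356  -173.95077011] [ 567.23061275 -173.73353837]
w 0 [485.25909849 254.75727371] 0.10140697713920441 0.19014638551330015
w 1 [486.73089041 255.42184595] 0.09803520493867734 0.19407266001153342
b 0 [ 504.31121976 -260.34844856] 0.1879954951437787 0.10071392754783247
b 1 [ 504.24566153 -259.50870495] 0.19389107672659855 0.0957643851172865
```

Heights agree (about 95, 70 and 12 mm) and the tray sizes match, so the targets are set. I'll square the yaw to 0 and go above the bean jar at (451, 57).

The rows are not in the units I measure in: shifts go in shares of 50 mm and turns go in shares of pi/2 rad. I convert before sending: -0.035 m is -0.7, 0.113 rad is 0.0719.

Request:
{"op": "hand_motion", "data": {
  "offsets": [
    {"aperture": 1, "r": [0, 0, 0.0713]},
    {"aperture": 1, "r": [0, 0, 0.0719]},
    {"aperture": 1, "xyz": [0.7, -0.7, 0]},
    {"aperture": 1, "xyz": [0.7, -0.7, 0]},
    {"aperture": 1, "xyz": [0.7, -0.7, 0]},
    {"aperture": 1, "xyz": [0.7, -0.7, 0]},
    {"aperture": 1, "xyz": [0.7, -0.7, 0]},
    {"aperture": 1, "xyz": [0.7, -0.7, 0]}
  ]
}}

```text
clock: 0.9
tcp_pos: [0.3447, -0.3732, 0.2451]
tcp_rot: [-3.141, 0.0, -0.001]
wrist_force: [0.2, -0.7, 0.5]
gripper_width: 1.004
grip_force: 0.0
```

Request:
{"op": "hand_motion", "data": {
  "offsets": [
    {"aperture": 1, "xyz": [0.26, -0.96, 0]},
    {"aperture": 1, "xyz": [0.26, -0.96, 0]},
    {"aperture": 1, "xyz": [0.26, -0.96, 0]},
    {"aperture": 1, "xyz": [0.26, -0.96, 0]},
    {"aperture": 1, "xyz": [0.26, -0.96, 0]},
    {"aperture": 1, "xyz": [0.26, -0.96, 0]},
    {"aperture": 1, "xyz": [0.26, -0.96, 0]},
    {"aperture": 1, "xyz": [0.26, -0.96, 0]}
  ]
}}

```text
clock: 1.7
tcp_pos: [0.4477, 0.0062, 0.2452]
tcp_rot: [-3.137, 0.0, 0.01]
wrist_force: [1.0, -0.4, -0.4]
gripper_width: 0.998
grip_force: 0.0
```

Request:
{"op": "hand_motion", "data": {
  "offsets": [
    {"aperture": 1, "xyz": [0.06, -0.94, 0]},
    {"aperture": 1},
    {"aperture": 1, "xyz": [0, 0, 0.9]},
    {"aperture": 1, "xyz": [0, 0, 0.9]},
    {"aperture": 1},
    {"aperture": 1}
  ]
}}

```text
clock: 2.3
tcp_pos: [0.4506, 0.0256, 0.1556]
tcp_rot: [-3.114, 0.003, 0.038]
wrist_force: [0.1, -0.9, -0.1]
gripper_width: 0.999
grip_force: 0.0
```

Run:
```python
from bench import manip
import cv2
cv2.imwrite("pics/w1.png",manip.capture("wrist"))
```

```text
(no output)
```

View pics/w1.png

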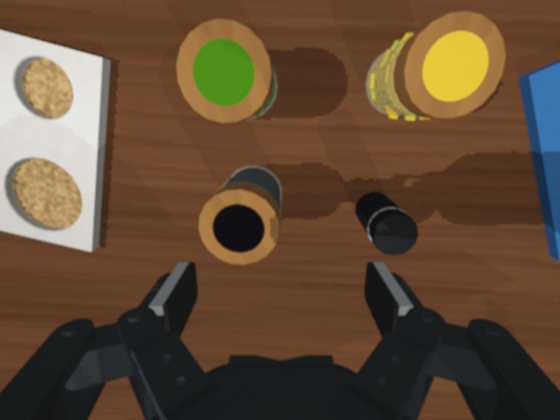

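The bean lid is at (238,228), between but left of the fingers. The pose came up short at y=0.026 and is tilted, so I'll check for a joint limit.

Run:
```python
from bench import manip
s=manip.read_state();print(s["q"].round(3) if hasattr(s["q"],"round") else s["q"],s["tcp_pos"],s["tcp_rot"])
```

```text
[ 0.038  0.097 -0.527  0.946  0.028  3.141] [0.45209911 0.02580889 0.15696619] [-3.11406084e+00 -5.84963918e-04  3.87128085e-02]
```

Request:
{"op": "hand_motion", "data": {
  "offsets": [
    {"aperture": 1},
    {"aperture": 1},
    {"aperture": 1}
  ]
}}

```text
clock: 2.65
tcp_pos: [0.4525, 0.0264, 0.1568]
tcp_rot: [-3.114, -0.002, 0.04]
wrist_force: [-0.1, 0.5, 0.0]
gripper_width: 1.0
grip_force: 0.0
```

Joint 6 is at its limit: q6 = q1 − yaw + π. I'll use yaw = 0.6 for everything, which keeps q6 in range and leaves the fingers clear of neighbours.

Scaled: -0.14 rad is -0.0891.

Request:
{"op": "hand_motion", "data": {
  "offsets": [
    {"aperture": 1, "r": [0, 0, -0.0891]},
    {"aperture": 1, "r": [0, 0, -0.0891]},
    {"aperture": 1, "r": [0, 0, -0.0891]},
    {"aperture": 1, "r": [0, 0, -0.0891]},
    {"aperture": 1},
    {"aperture": 1}
  ]
}}

```text
clock: 3.25
tcp_pos: [0.4517, 0.0265, 0.1559]
tcp_rot: [-3.118, -0.015, 0.597]
wrist_force: [-0.3, 0.4, 0.3]
gripper_width: 0.995
grip_force: 0.0
```

Add to h.py:
```python
def go(x,y,z,yaw=.6):
    s=manip.read_state();M=R.from_euler("xyz",s["tcp_rot"])
    d=M.inv().apply(np.array([x,y,z])-s["tcp_pos"])
    r=(M.inv()*R.from_euler("xyz",[np.pi,0,yaw])).as_rotvec()
    print("shift",d.round(4),"rot",r.round(3),"t",s["clock"])
```

```bash
python3 -c "
from h import *
go(.451,.057,.157)"
```

```text
shift [ 0.0165 -0.0256 -0.0002] rot [-0.023 -0.015 -0.003] t 3.25
```

Scaled: -0.0255 m is -0.51, 0.0165 m is 0.33, -0.023 rad is -0.0146.

Request:
{"op": "hand_motion", "data": {
  "offsets": [
    {"aperture": 1, "xyz": [0.33, -0.51, 0], "r": [-0.0146, -0.0095, -0.0019]},
    {"aperture": 1},
    {"aperture": 1},
    {"aperture": 1}
  ]
}}

```text
clock: 3.65
tcp_pos: [0.4507, 0.0565, 0.1564]
tcp_rot: [-3.141, 0.001, 0.602]
wrist_force: [-0.2, 0.0, -0.1]
gripper_width: 0.998
grip_force: 0.0
```

```bash
python3 -c "
from h import *
go(.451,.057,.055)"
```

```text
shift [ 6.000e-04 -1.000e-04  1.014e-01] rot [-0.001  0.001  0.002] t 3.65
```

Request:
{"op": "hand_motion", "data": {
  "offsets": [
    {"aperture": 1, "xyz": [0, 0, 0.68]},
    {"aperture": 1, "xyz": [0, 0, 0.68]},
    {"aperture": 1, "xyz": [0, 0, 0.66]},
    {"aperture": 1},
    {"aperture": 0},
    {"aperture": 0},
    {"aperture": 0},
    {"aperture": 0}
  ]
}}

```text
clock: 4.45
tcp_pos: [0.4523, 0.057, 0.0573]
tcp_rot: [3.141, -0.003, 0.603]
wrist_force: [-2.1, 0.2, 7.5]
gripper_width: 0.664
grip_force: 64.5
```

Request:
{"op": "hand_motion", "data": {
  "offsets": [
    {"aperture": 0},
    {"aperture": 0},
    {"aperture": 0},
    {"aperture": 0}
  ]
}}

```text
clock: 4.85
tcp_pos: [0.4523, 0.057, 0.0573]
tcp_rot: [3.14, -0.003, 0.603]
wrist_force: [-2.0, -0.4, 6.7]
gripper_width: 0.667
grip_force: 64.5
```

Gripped (0.667·85 ≈ 57 mm). Lift, and check.

Scaled: -0.03 m is -0.6, -0.02 m is -0.4.

Request:
{"op": "hand_motion", "data": {
  "offsets": [
    {"aperture": 0, "xyz": [0, 0, -0.4]},
    {"aperture": 0, "xyz": [0, 0, -0.6]},
    {"aperture": 0, "xyz": [0, 0, -0.6]},
    {"aperture": 0, "xyz": [0, 0, -0.6]},
    {"aperture": 0, "xyz": [0, 0, -0.4]},
    {"aperture": 0},
    {"aperture": 0}
  ]
}}

```text
clock: 5.55
tcp_pos: [0.4508, 0.0568, 0.1855]
tcp_rot: [-3.141, -0.0, 0.603]
wrist_force: [0.9, 0.5, -3.0]
gripper_width: 0.667
grip_force: 64.7
```

```bash
python3 -c "
from h import *
go(.4638,-.2797,.185)"
```

```text
shift [-0.1802  0.2845  0.0003] rot [-0.    -0.     0.003] t 5.55
```

Scaled: 0.039 m is 0.78, 0.032 m is 0.64.

Request:
{"op": "hand_motion", "data": {
  "offsets": [
    {"aperture": 0, "xyz": [-0.2, 0.32, 0]},
    {"aperture": 0, "xyz": [-0.4, 0.64, 0]},
    {"aperture": 0, "xyz": [-0.5, 0.78, 0]},
    {"aperture": 0, "xyz": [-0.5, 0.78, 0]},
    {"aperture": 0, "xyz": [-0.5, 0.78, 0]},
    {"aperture": 0, "xyz": [-0.5, 0.78, 0]},
    {"aperture": 0, "xyz": [-0.5, 0.78, 0]},
    {"aperture": 0, "xyz": [-0.3, 0.5, 0]}
  ]
}}

```text
clock: 6.35
tcp_pos: [0.4614, -0.2629, 0.1833]
tcp_rot: [-3.139, 0.002, 0.601]
wrist_force: [0.7, 1.4, -1.8]
gripper_width: 0.666
grip_force: 65.0
```

Request:
{"op": "hand_motion", "data": {
  "offsets": [
    {"aperture": 0, "xyz": [-0.2, 0.32, 0]},
    {"aperture": 0},
    {"aperture": 0},
    {"aperture": 0}
  ]
}}

```text
clock: 6.75
tcp_pos: [0.4632, -0.2776, 0.1847]
tcp_rot: [-3.139, 0.001, 0.604]
wrist_force: [-0.3, -0.3, -3.4]
gripper_width: 0.664
grip_force: 65.0
```

```bash
python3 -c "
from h import *
import cv2
go(.4638,-.2797,.065)
cv2.imwrite('pics/s2.png',cv2.resize(manip.capture('scene')[130:300,60:300],None,fx=3,fy=3))"
```

```text
shift [-0.0006  0.0023  0.1197] rot [-0.002  0.001  0.004] t 6.75
```

View pics/s2.png

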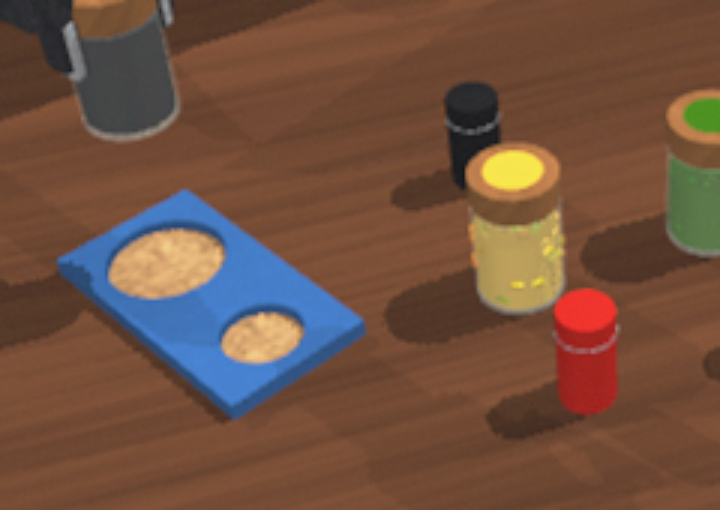

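The jar hangs upright, held at its lid, with its base around crop (127,128). It sets down when TCP z ≈ 0.061.

Scaled: 0.04 m is 0.8, 0.004 m is 0.08.

Request:
{"op": "hand_motion", "data": {
  "offsets": [
    {"aperture": 0, "xyz": [0, 0.04, 0.6]},
    {"aperture": 0, "xyz": [0, 0, 0.8]},
    {"aperture": 0, "xyz": [0, 0, 0.6]},
    {"aperture": 0, "xyz": [0, 0, 0.24]},
    {"aperture": 0},
    {"aperture": 0, "xyz": [0, 0, 0.08]},
    {"aperture": 0, "xyz": [0, 0, 0.06]},
    {"aperture": 0}
  ]
}}

```text
clock: 7.6
tcp_pos: [0.4653, -0.2811, 0.0672]
tcp_rot: [3.141, -0.0, 0.603]
wrist_force: [0.2, 0.7, -2.9]
gripper_width: 0.668
grip_force: 65.0
```

Request:
{"op": "hand_motion", "data": {
  "offsets": [
    {"aperture": 0, "xyz": [0, 0, 0.04]},
    {"aperture": 0, "xyz": [0, 0, 0.02]},
    {"aperture": 0}
  ]
}}

```text
clock: 7.9
tcp_pos: [0.4646, -0.2808, 0.0633]
tcp_rot: [-3.141, 0.0, 0.603]
wrist_force: [0.3, 0.4, -3.1]
gripper_width: 0.668
grip_force: 65.0
```

Scaled: 0.001 m is 0.02.

Request:
{"op": "hand_motion", "data": {
  "offsets": [
    {"aperture": 0, "xyz": [0, 0, 0.02]},
    {"aperture": 0, "xyz": [0, 0, 0.02]},
    {"aperture": 0}
  ]
}}

```text
clock: 8.2
tcp_pos: [0.4646, -0.2808, 0.0614]
tcp_rot: [-3.141, 0.0, 0.603]
wrist_force: [-0.3, 0.7, -0.0]
gripper_width: 0.669
grip_force: 65.3
```

Request:
{"op": "hand_motion", "data": {
  "offsets": [
    {"aperture": 0, "xyz": [0, 0, 0.02]},
    {"aperture": 0}
  ]
}}

```text
clock: 8.4
tcp_pos: [0.4646, -0.2808, 0.0614]
tcp_rot: [-3.141, 0.0, 0.603]
wrist_force: [-3.8, 2.4, 9.2]
gripper_width: 0.674
grip_force: 66.2
```

Seated: contact at 0.0614, with the load carried by the floor. Release and rise.

Scaled: -0.04 m is -0.8, -0.03 m is -0.6.

Request:
{"op": "hand_motion", "data": {
  "offsets": [
    {"aperture": 1},
    {"aperture": 1},
    {"aperture": 1},
    {"aperture": 1},
    {"aperture": 1, "xyz": [0, 0, -0.6]},
    {"aperture": 1, "xyz": [0, 0, -0.8]},
    {"aperture": 1, "xyz": [0, 0, -0.8]},
    {"aperture": 1}
  ]
}}

```text
clock: 9.2
tcp_pos: [0.4679, -0.2827, 0.1758]
tcp_rot: [3.134, -0.003, 0.603]
wrist_force: [0.9, -0.9, 0.9]
gripper_width: 0.998
grip_force: 0.0
```

```bash
python3 -c "
from h import *
import cv2
go(.671,.0748,.171)
cv2.imwrite('pics/s3.png',cv2.resize(manip.capture('scene')[120:290,60:340],None,fx=2.5,fy=2.5))"
```

```text
shift [ 0.37   -0.1793  0.0047] rot [ 0.008 -0.003  0.003] t 9.2
```

View pics/s3.png

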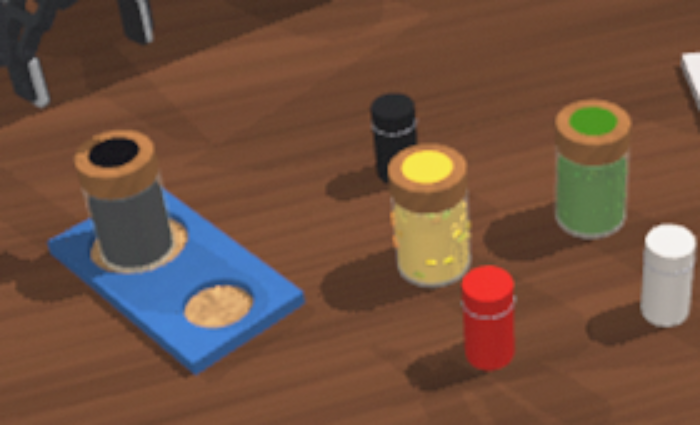

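The bean jar stands upright in the large recess (base at crop 135,265). On to the white tin.

Scaled: 0.043 m is 0.86, -0.021 m is -0.42.

Request:
{"op": "hand_motion", "data": {
  "offsets": [
    {"aperture": 1, "xyz": [0.86, -0.42, 0]},
    {"aperture": 1, "xyz": [0.86, -0.42, 0]},
    {"aperture": 1, "xyz": [0.86, -0.42, 0]},
    {"aperture": 1, "xyz": [0.86, -0.42, 0]},
    {"aperture": 1, "xyz": [0.86, -0.42, 0]},
    {"aperture": 1, "xyz": [0.86, -0.42, 0]},
    {"aperture": 1, "xyz": [0.86, -0.42, 0]},
    {"aperture": 1, "xyz": [0.86, -0.42, 0]}
  ]
}}

```text
clock: 10.05
tcp_pos: [0.6526, 0.0545, 0.1685]
tcp_rot: [-3.14, 0.002, 0.603]
wrist_force: [0.3, 0.1, -1.1]
gripper_width: 1.001
grip_force: 0.0
```

Request:
{"op": "hand_motion", "data": {
  "offsets": [
    {"aperture": 1, "xyz": [0.52, -0.22, 0]},
    {"aperture": 1},
    {"aperture": 1},
    {"aperture": 1}
  ]
}}

```text
clock: 10.45
tcp_pos: [0.6668, 0.0755, 0.1692]
tcp_rot: [-3.14, 0.002, 0.602]
wrist_force: [-0.1, -0.6, 0.2]
gripper_width: 1.01
grip_force: 0.0
```

```bash
python3 -c "
from h import *
go(.671,.0748,.042)"
```

```text
shift [0.0034 0.0031 0.1272] rot [-0.001  0.002  0.002] t 10.45
```

Scaled: 0.04 m is 0.8, 0.03 m is 0.6.

Request:
{"op": "hand_motion", "data": {
  "offsets": [
    {"aperture": 1, "xyz": [0.068, 0.062, 0.6]},
    {"aperture": 1, "xyz": [0, 0, 0.8]},
    {"aperture": 1, "xyz": [0, 0, 0.8]},
    {"aperture": 1, "xyz": [0, 0, 0.34]},
    {"aperture": 1},
    {"aperture": 1},
    {"aperture": 0},
    {"aperture": 0}
  ]
}}

```text
clock: 11.25
tcp_pos: [0.6737, 0.0758, 0.0453]
tcp_rot: [3.141, -0.002, 0.603]
wrist_force: [-0.4, 0.3, -0.2]
gripper_width: 0.692
grip_force: 0.0
```

Request:
{"op": "hand_motion", "data": {
  "offsets": [
    {"aperture": 0},
    {"aperture": 0},
    {"aperture": 0},
    {"aperture": 0},
    {"aperture": 0},
    {"aperture": 0}
  ]
}}

```text
clock: 11.85
tcp_pos: [0.6731, 0.0761, 0.0445]
tcp_rot: [3.141, -0.001, 0.603]
wrist_force: [-1.0, -0.8, 6.1]
gripper_width: 0.404
grip_force: 59.4
```

Scaled: -0.03 m is -0.6, -0.02 m is -0.4.

Request:
{"op": "hand_motion", "data": {
  "offsets": [
    {"aperture": 0, "xyz": [0, 0, -0.4]},
    {"aperture": 0, "xyz": [0, 0, -0.6]},
    {"aperture": 0, "xyz": [0, 0, -0.6]},
    {"aperture": 0, "xyz": [0, 0, -0.6]},
    {"aperture": 0, "xyz": [0, 0, -0.4]},
    {"aperture": 0},
    {"aperture": 0}
  ]
}}

```text
clock: 12.55
tcp_pos: [0.6723, 0.0759, 0.1727]
tcp_rot: [-3.141, 0.0, 0.603]
wrist_force: [-0.4, -0.2, -1.3]
gripper_width: 0.409
grip_force: 59.8
```

```bash
python3 -c "
from h import *
go(.5556,-.2352,.17)"
```

```text
shift [-0.2726  0.19    0.0027] rot [-0.001  0.     0.003] t 12.55
```

Scaled: -0.04 m is -0.8, -0.03 m is -0.6.

Request:
{"op": "hand_motion", "data": {
  "offsets": [
    {"aperture": 0, "xyz": [-0.3, 0.2, 0]},
    {"aperture": 0, "xyz": [-0.6, 0.42, 0]},
    {"aperture": 0, "xyz": [-0.8, 0.56, 0]},
    {"aperture": 0, "xyz": [-0.8, 0.56, 0]},
    {"aperture": 0, "xyz": [-0.8, 0.56, 0]},
    {"aperture": 0, "xyz": [-0.8, 0.56, 0]},
    {"aperture": 0, "xyz": [-0.8, 0.56, 0]},
    {"aperture": 0, "xyz": [-0.4, 0.28, 0]}
  ]
}}

```text
clock: 13.35
tcp_pos: [0.5555, -0.2304, 0.1712]
tcp_rot: [-3.139, 0.004, 0.599]
wrist_force: [0.4, 0.2, -0.6]
gripper_width: 0.407
grip_force: 59.9
```

Request:
{"op": "hand_motion", "data": {
  "offsets": [
    {"aperture": 0, "xyz": [-0.152, 0.1, 0]},
    {"aperture": 0},
    {"aperture": 0},
    {"aperture": 0}
  ]
}}

```text
clock: 13.75
tcp_pos: [0.556, -0.2339, 0.1728]
tcp_rot: [-3.14, 0.0, 0.605]
wrist_force: [0.5, -0.0, -1.8]
gripper_width: 0.411
grip_force: 59.9
```

```bash
python3 -c "
from h import *
go(.5556,-.2352,.0485)"
```

```text
shift [-0.001   0.0011  0.1243] rot [-0.002  0.     0.005] t 13.75
```

Scaled: 0.04 m is 0.8, 0.004 m is 0.08.

Request:
{"op": "hand_motion", "data": {
  "offsets": [
    {"aperture": 0, "xyz": [-0.02, 0.02, 0.6]},
    {"aperture": 0, "xyz": [0, 0, 0.8]},
    {"aperture": 0, "xyz": [0, 0, 0.6]},
    {"aperture": 0, "xyz": [0, 0, 0.32]},
    {"aperture": 0, "xyz": [0, 0, 0.08]},
    {"aperture": 0, "xyz": [0, 0, 0.02]},
    {"aperture": 0, "xyz": [0, 0, 0.02]},
    {"aperture": 0}
  ]
}}

```text
clock: 14.55
tcp_pos: [0.5564, -0.2367, 0.0525]
tcp_rot: [3.141, -0.001, 0.604]
wrist_force: [0.4, 0.1, -1.0]
gripper_width: 0.41
grip_force: 59.9
```

Request:
{"op": "hand_motion", "data": {
  "offsets": [
    {"aperture": 0, "xyz": [0, 0, 0.02]},
    {"aperture": 0}
  ]
}}

```text
clock: 14.75
tcp_pos: [0.5557, -0.2368, 0.0508]
tcp_rot: [3.141, -0.0, 0.603]
wrist_force: [-1.2, 0.4, -0.6]
gripper_width: 0.408
grip_force: 59.9
```

Scaled: 0.001 m is 0.02.

Request:
{"op": "hand_motion", "data": {
  "offsets": [
    {"aperture": 0, "xyz": [0, 0, 0.02]},
    {"aperture": 0}
  ]
}}

```text
clock: 14.95
tcp_pos: [0.5553, -0.2366, 0.0492]
tcp_rot: [-3.141, 0.0, 0.603]
wrist_force: [-0.6, -0.4, -1.2]
gripper_width: 0.404
grip_force: 59.9
```

Request:
{"op": "hand_motion", "data": {
  "offsets": [
    {"aperture": 0, "xyz": [0, 0, 0.02]},
    {"aperture": 0},
    {"aperture": 0}
  ]
}}

```text
clock: 15.25
tcp_pos: [0.5554, -0.2366, 0.0485]
tcp_rot: [-3.141, 0.0, 0.603]
wrist_force: [-2.1, 0.7, 3.5]
gripper_width: 0.405
grip_force: 60.2
```

Seated (+3.5 N at z = 0.0485, as predicted). Release and rise.

Scaled: -0.045 m is -0.9, -0.04 m is -0.8.

Request:
{"op": "hand_motion", "data": {
  "offsets": [
    {"aperture": 1},
    {"aperture": 1},
    {"aperture": 1},
    {"aperture": 1},
    {"aperture": 1},
    {"aperture": 1, "xyz": [0, 0, -0.6]},
    {"aperture": 1, "xyz": [0, 0, -0.8]},
    {"aperture": 1, "xyz": [0, 0, -0.9]}
  ]
}}

```text
clock: 16.05
tcp_pos: [0.5544, -0.2361, 0.1633]
tcp_rot: [-3.138, 0.002, 0.603]
wrist_force: [1.2, 0.6, 0.3]
gripper_width: 1.0
grip_force: 0.0
```

Request:
{"op": "hand_motion", "data": {
  "offsets": [
    {"aperture": 1},
    {"aperture": 1}
  ]
}}

```text
clock: 16.25
tcp_pos: [0.5565, -0.237, 0.1647]
tcp_rot: [3.14, -0.001, 0.603]
wrist_force: [-0.3, 0.4, -0.9]
gripper_width: 1.007
grip_force: 0.0
```

```bash
python3 -c "
from h import *
import cv2
go(.559,-.0697,.165)
cv2.imwrite('pics/s4.png',cv2.resize(manip.capture('scene')[120:290,60:340],None,fx=2.5,fy=2.5))"
```

```text
shift [ 0.097  -0.1364 -0.0004] rot [ 0.002 -0.001  0.003] t 16.25
```

View pics/s4.png

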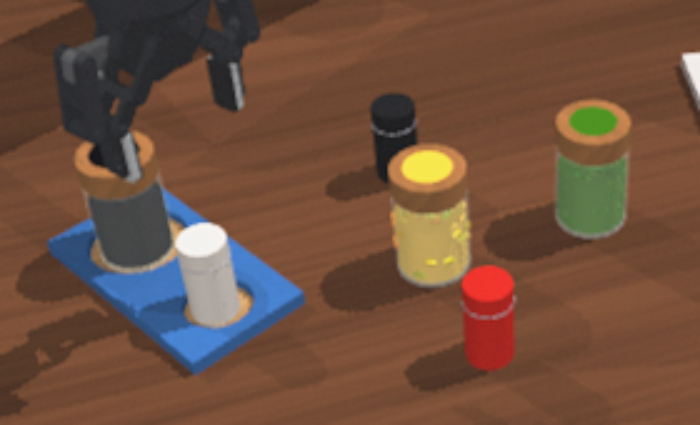

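The white tin stands in the small recess (base at crop 213,320) and the jar is unmoved. Next is the pasta jar.

Scaled: -0.034 m is -0.68, 0.025 m is 0.5.

Request:
{"op": "hand_motion", "data": {
  "offsets": [
    {"aperture": 1, "xyz": [0.48, -0.68, 0]},
    {"aperture": 1, "xyz": [0.48, -0.68, 0]},
    {"aperture": 1, "xyz": [0.48, -0.68, 0]},
    {"aperture": 1, "xyz": [0.5, -0.68, 0]},
    {"aperture": 1},
    {"aperture": 1},
    {"aperture": 1}
  ]
}}

```text
clock: 17.0
tcp_pos: [0.5576, -0.0702, 0.1622]
tcp_rot: [-3.14, 0.002, 0.603]
wrist_force: [-0.4, -0.6, 1.4]
gripper_width: 1.0
grip_force: 0.0
```

```bash
python3 -c "
from h import *
go(.559,-.0697,.055)"
```

```text
shift [0.0017 0.0005 0.1072] rot [-0.002  0.002  0.003] t 17.0
```

Scaled: 0.036 m is 0.72, 0.034 m is 0.68.

Request:
{"op": "hand_motion", "data": {
  "offsets": [
    {"aperture": 1, "xyz": [0.02, 0.01, 0.68]},
    {"aperture": 1, "xyz": [0, 0, 0.72]},
    {"aperture": 1, "xyz": [0, 0, 0.72]},
    {"aperture": 1},
    {"aperture": 1},
    {"aperture": 0},
    {"aperture": 0},
    {"aperture": 0}
  ]
}}

```text
clock: 17.8
tcp_pos: [0.5609, -0.0696, 0.0596]
tcp_rot: [3.14, -0.003, 0.603]
wrist_force: [-0.2, -0.3, 5.9]
gripper_width: 0.661
grip_force: 64.4
```

Request:
{"op": "hand_motion", "data": {
  "offsets": [
    {"aperture": 0},
    {"aperture": 0},
    {"aperture": 0},
    {"aperture": 0}
  ]
}}

```text
clock: 18.2
tcp_pos: [0.5609, -0.0696, 0.0596]
tcp_rot: [3.14, -0.002, 0.603]
wrist_force: [-0.8, -0.6, 6.0]
gripper_width: 0.666
grip_force: 64.5
```

Request:
{"op": "hand_motion", "data": {
  "offsets": [
    {"aperture": 0, "xyz": [0, 0, -0.4]},
    {"aperture": 0, "xyz": [0, 0, -0.6]},
    {"aperture": 0, "xyz": [0, 0, -0.6]},
    {"aperture": 0, "xyz": [0, 0, -0.6]},
    {"aperture": 0, "xyz": [0, 0, -0.4]},
    {"aperture": 0},
    {"aperture": 0}
  ]
}}

```text
clock: 18.9
tcp_pos: [0.5593, -0.0695, 0.1873]
tcp_rot: [-3.141, -0.0, 0.603]
wrist_force: [0.5, 0.1, -5.1]
gripper_width: 0.669
grip_force: 65.2
```

```bash
python3 -c "
from h import *
go(.4422,.2646,.185)"
```

```text
shift [ 0.093  -0.3415  0.0024] rot [-0.    -0.     0.003] t 18.9
```

Scaled: -0.0422 m is -0.844, -0.031 m is -0.62.

Request:
{"op": "hand_motion", "data": {
  "offsets": [
    {"aperture": 0, "xyz": [0.08, -0.3, 0]},
    {"aperture": 0, "xyz": [0.17, -0.62, 0]},
    {"aperture": 0, "xyz": [0.23, -0.844, 0]},
    {"aperture": 0, "xyz": [0.23, -0.844, 0]},
    {"aperture": 0, "xyz": [0.23, -0.844, 0]},
    {"aperture": 0, "xyz": [0.23, -0.844, 0]},
    {"aperture": 0, "xyz": [0.23, -0.844, 0]},
    {"aperture": 0, "xyz": [0.23, -0.844, 0]}
  ]
}}

```text
clock: 19.7
tcp_pos: [0.4541, 0.2247, 0.1859]
tcp_rot: [-3.14, 0.003, 0.603]
wrist_force: [1.3, 1.0, -4.4]
gripper_width: 0.666
grip_force: 65.4
```

Request:
{"op": "hand_motion", "data": {
  "offsets": [
    {"aperture": 0, "xyz": [0.15, -0.56, 0]},
    {"aperture": 0, "xyz": [0.08, -0.284, 0]},
    {"aperture": 0},
    {"aperture": 0},
    {"aperture": 0}
  ]
}}

```text
clock: 20.2
tcp_pos: [0.4423, 0.2633, 0.187]
tcp_rot: [-3.141, 0.002, 0.602]
wrist_force: [0.3, -1.0, -2.8]
gripper_width: 0.666
grip_force: 65.6
```

```bash
python3 -c "
from h import *
go(.4422,.2646,.0636)"
```

```text
shift [ 0.0009 -0.0011  0.1234] rot [-0.     0.002  0.002] t 20.2
```

Scaled: 0.04 m is 0.8, 0.03 m is 0.6.

Request:
{"op": "hand_motion", "data": {
  "offsets": [
    {"aperture": 0, "xyz": [0.02, -0.02, 0.6]},
    {"aperture": 0, "xyz": [0, 0, 0.8]},
    {"aperture": 0, "xyz": [0, 0, 0.6]},
    {"aperture": 0, "xyz": [0, 0, 0.3]},
    {"aperture": 0, "xyz": [0, 0, 0.08]},
    {"aperture": 0, "xyz": [0, 0, 0.02]},
    {"aperture": 0, "xyz": [0, 0, 0.02]},
    {"aperture": 0}
  ]
}}

```text
clock: 21.0
tcp_pos: [0.4434, 0.2662, 0.0676]
tcp_rot: [-3.141, -0.002, 0.603]
wrist_force: [0.4, -0.7, -3.3]
gripper_width: 0.662
grip_force: 65.5
```

Request:
{"op": "hand_motion", "data": {
  "offsets": [
    {"aperture": 0, "xyz": [0, 0, 0.02]},
    {"aperture": 0}
  ]
}}

```text
clock: 21.2
tcp_pos: [0.4428, 0.2662, 0.066]
tcp_rot: [-3.141, -0.001, 0.603]
wrist_force: [0.1, 0.1, -3.2]
gripper_width: 0.663
grip_force: 65.5
```

Scaled: 0.001 m is 0.02.

Request:
{"op": "hand_motion", "data": {
  "offsets": [
    {"aperture": 0, "xyz": [0, 0, 0.02]},
    {"aperture": 0, "xyz": [0, 0, 0.02]},
    {"aperture": 0},
    {"aperture": 0}
  ]
}}

```text
clock: 21.6
tcp_pos: [0.4424, 0.266, 0.0636]
tcp_rot: [-3.141, 0.0, 0.603]
wrist_force: [-1.1, -1.4, 0.5]
gripper_width: 0.666
grip_force: 65.8
```

Request:
{"op": "hand_motion", "data": {
  "offsets": [
    {"aperture": 0, "xyz": [0, 0, 0.014]},
    {"aperture": 0},
    {"aperture": 0}
  ]
}}

```text
clock: 21.9
tcp_pos: [0.4425, 0.2661, 0.0636]
tcp_rot: [-3.141, -0.0, 0.603]
wrist_force: [-3.4, -0.3, 6.8]
gripper_width: 0.669
grip_force: 66.6
```

Seated at 0.0636 as predicted. Release and rise, then the red tin.

Request:
{"op": "hand_motion", "data": {
  "offsets": [
    {"aperture": 1},
    {"aperture": 1},
    {"aperture": 1},
    {"aperture": 1},
    {"aperture": 1},
    {"aperture": 1, "xyz": [0, 0, -0.6]},
    {"aperture": 1, "xyz": [0, 0, -0.8]},
    {"aperture": 1, "xyz": [0, 0, -0.8]}
  ]
}}

```text
clock: 22.7
tcp_pos: [0.4419, 0.2655, 0.1736]
tcp_rot: [-3.141, 0.002, 0.603]
wrist_force: [1.5, 0.0, -0.0]
gripper_width: 1.002
grip_force: 0.0
```

Request:
{"op": "hand_motion", "data": {
  "offsets": [
    {"aperture": 1},
    {"aperture": 1}
  ]
}}

```text
clock: 22.9
tcp_pos: [0.4433, 0.2663, 0.1738]
tcp_rot: [-3.141, -0.002, 0.603]
wrist_force: [-0.1, -0.9, -0.6]
gripper_width: 1.0
grip_force: 0.0
```

```bash
python3 -c "
from h import *
import cv2
go(.6648,-.0605,.174)
cv2.imwrite('pics/s5.png',cv2.resize(manip.capture('scene')[110:280,180:460],None,fx=2.5,fy=2.5))"
```

```text
shift [-0.0029  0.3948 -0.0005] rot [-0.001 -0.002  0.003] t 22.9
```

View pics/s5.png

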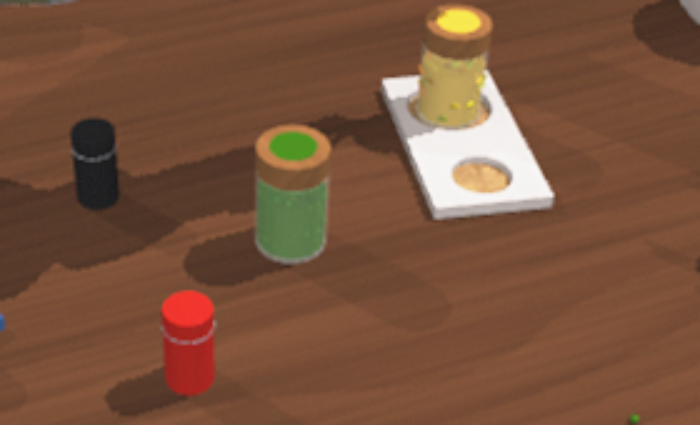

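The pasta jar stands in the white tray's large recess (base at crop 452,120) and nothing else has moved.

Scaled: 0.048 m is 0.96, 0.045 m is 0.9.

Request:
{"op": "hand_motion", "data": {
  "offsets": [
    {"aperture": 1, "xyz": [0, 0.9, 0]},
    {"aperture": 1, "xyz": [0, 0.96, 0]},
    {"aperture": 1, "xyz": [0, 0.96, 0]},
    {"aperture": 1, "xyz": [0, 0.96, 0]},
    {"aperture": 1, "xyz": [0, 0.96, 0]},
    {"aperture": 1, "xyz": [0, 0.96, 0]},
    {"aperture": 1, "xyz": [0, 0.96, 0]},
    {"aperture": 1, "xyz": [0, 0.76, 0]}
  ]
}}

```text
clock: 23.75
tcp_pos: [0.6529, -0.0422, 0.1701]
tcp_rot: [-3.139, 0.003, 0.602]
wrist_force: [0.3, 1.2, 0.6]
gripper_width: 0.998
grip_force: 0.0
```

Request:
{"op": "hand_motion", "data": {
  "offsets": [
    {"aperture": 1, "xyz": [-0.04, 0.4, 0]},
    {"aperture": 1},
    {"aperture": 1},
    {"aperture": 1}
  ]
}}

```text
clock: 24.15
tcp_pos: [0.6615, -0.0563, 0.1714]
tcp_rot: [-3.139, 0.002, 0.604]
wrist_force: [0.3, 0.2, 0.7]
gripper_width: 0.999
grip_force: 0.0
```

```bash
python3 -c "
from h import *
go(.6648,-.0605,.042)"
```

```text
shift [0.0006 0.0057 0.1294] rot [-0.002  0.002  0.004] t 24.15
```

Scaled: 0.04 m is 0.8, 0.03 m is 0.6.

Request:
{"op": "hand_motion", "data": {
  "offsets": [
    {"aperture": 1, "xyz": [0, 0.09, 0.6]},
    {"aperture": 1, "xyz": [0, 0, 0.8]},
    {"aperture": 1, "xyz": [0, 0, 0.8]},
    {"aperture": 1, "xyz": [0, 0, 0.38]},
    {"aperture": 1},
    {"aperture": 1},
    {"aperture": 0},
    {"aperture": 0}
  ]
}}

```text
clock: 24.95
tcp_pos: [0.6665, -0.0608, 0.0456]
tcp_rot: [3.14, -0.002, 0.603]
wrist_force: [0.5, 0.2, 0.1]
gripper_width: 0.691
grip_force: 0.0
```

Request:
{"op": "hand_motion", "data": {
  "offsets": [
    {"aperture": 0},
    {"aperture": 0},
    {"aperture": 0},
    {"aperture": 0},
    {"aperture": 0},
    {"aperture": 0}
  ]
}}

```text
clock: 25.55
tcp_pos: [0.666, -0.0611, 0.0448]
tcp_rot: [3.141, -0.001, 0.603]
wrist_force: [0.4, -0.3, 5.9]
gripper_width: 0.412
grip_force: 59.5
```

Request:
{"op": "hand_motion", "data": {
  "offsets": [
    {"aperture": 0, "xyz": [0, 0, -0.4]},
    {"aperture": 0, "xyz": [0, 0, -0.6]},
    {"aperture": 0, "xyz": [0, 0, -0.6]},
    {"aperture": 0, "xyz": [0, 0, -0.6]},
    {"aperture": 0, "xyz": [0, 0, -0.4]},
    {"aperture": 0},
    {"aperture": 0}
  ]
}}

```text
clock: 26.25
tcp_pos: [0.6651, -0.061, 0.173]
tcp_rot: [-3.141, 0.0, 0.603]
wrist_force: [0.2, 0.2, -1.0]
gripper_width: 0.407
grip_force: 59.9
```

```bash
python3 -c "
from h import *
go(.5417,.2431,.17)"
```

```text
shift [ 0.0709 -0.3204  0.0032] rot [-0.001  0.     0.003] t 26.25
```

Scaled: -0.043 m is -0.86, 0.0095 m is 0.19.

Request:
{"op": "hand_motion", "data": {
  "offsets": [
    {"aperture": 0, "xyz": [0.1, -0.44, 0]},
    {"aperture": 0, "xyz": [0.15, -0.68, 0]},
    {"aperture": 0, "xyz": [0.19, -0.86, 0]},
    {"aperture": 0, "xyz": [0.19, -0.86, 0]},
    {"aperture": 0, "xyz": [0.19, -0.86, 0]},
    {"aperture": 0, "xyz": [0.19, -0.86, 0]},
    {"aperture": 0, "xyz": [0.19, -0.86, 0]},
    {"aperture": 0, "xyz": [0.12, -0.56, 0]}
  ]
}}

```text
clock: 27.05
tcp_pos: [0.5473, 0.2247, 0.1714]
tcp_rot: [-3.139, 0.004, 0.605]
wrist_force: [1.0, 0.1, -1.8]
gripper_width: 0.403
grip_force: 60.1
```

Request:
{"op": "hand_motion", "data": {
  "offsets": [
    {"aperture": 0, "xyz": [0.09, -0.424, 0]},
    {"aperture": 0},
    {"aperture": 0},
    {"aperture": 0}
  ]
}}

```text
clock: 27.45
tcp_pos: [0.5414, 0.2417, 0.1726]
tcp_rot: [-3.141, 0.002, 0.602]
wrist_force: [-1.0, -0.9, -1.2]
gripper_width: 0.411
grip_force: 60.1
```

```bash
python3 -c "
from h import *
go(.5417,.2431,.0488)"
```

```text
shift [ 0.0014 -0.0009  0.1238] rot [-0.001  0.002  0.002] t 27.45
```

Scaled: 0.04 m is 0.8, 0.03 m is 0.6.

Request:
{"op": "hand_motion", "data": {
  "offsets": [
    {"aperture": 0, "xyz": [0.02, -0.01, 0.6]},
    {"aperture": 0, "xyz": [0, 0, 0.8]},
    {"aperture": 0, "xyz": [0, 0, 0.6]},
    {"aperture": 0, "xyz": [0, 0, 0.32]},
    {"aperture": 0, "xyz": [0, 0, 0.08]},
    {"aperture": 0, "xyz": [0, 0, 0.02]},
    {"aperture": 0, "xyz": [0, 0, 0.02]},
    {"aperture": 0}
  ]
}}

```text
clock: 28.25
tcp_pos: [0.5431, 0.2439, 0.0529]
tcp_rot: [-3.141, -0.002, 0.603]
wrist_force: [0.7, -0.3, -0.7]
gripper_width: 0.408
grip_force: 60.0
```

Request:
{"op": "hand_motion", "data": {
  "offsets": [
    {"aperture": 0, "xyz": [0, 0, 0.02]},
    {"aperture": 0},
    {"aperture": 0}
  ]
}}

```text
clock: 28.55
tcp_pos: [0.5422, 0.2439, 0.051]
tcp_rot: [-3.141, -0.0, 0.603]
wrist_force: [0.1, -0.1, -0.4]
gripper_width: 0.411
grip_force: 60.0
```

Scaled: 0.001 m is 0.02.

Request:
{"op": "hand_motion", "data": {
  "offsets": [
    {"aperture": 0, "xyz": [0, 0, 0.02]},
    {"aperture": 0, "xyz": [0, 0, 0.02]},
    {"aperture": 0},
    {"aperture": 0}
  ]
}}

```text
clock: 28.95
tcp_pos: [0.5421, 0.2438, 0.0488]
tcp_rot: [-3.141, 0.0, 0.603]
wrist_force: [-0.4, -1.0, 1.3]
gripper_width: 0.402
grip_force: 60.4
```

Request:
{"op": "hand_motion", "data": {
  "offsets": [
    {"aperture": 0, "xyz": [0, 0, 0.014]},
    {"aperture": 0},
    {"aperture": 0}
  ]
}}

```text
clock: 29.25
tcp_pos: [0.5422, 0.2438, 0.0488]
tcp_rot: [-3.141, -0.0, 0.603]
wrist_force: [-2.4, -1.2, 6.5]
gripper_width: 0.409
grip_force: 60.8
```

Seated. Release, rise and retreat over the empty counter, then check both views.

Scaled: -0.045 m is -0.9, -0.04 m is -0.8.

Request:
{"op": "hand_motion", "data": {
  "offsets": [
    {"aperture": 1},
    {"aperture": 1},
    {"aperture": 1},
    {"aperture": 1},
    {"aperture": 1},
    {"aperture": 1, "xyz": [0, 0, -0.6]},
    {"aperture": 1, "xyz": [0, 0, -0.8]},
    {"aperture": 1, "xyz": [0, 0, -0.9]}
  ]
}}

```text
clock: 30.05
tcp_pos: [0.5411, 0.2432, 0.163]
tcp_rot: [-3.14, 0.003, 0.603]
wrist_force: [0.6, 0.3, -0.7]
gripper_width: 1.001
grip_force: 0.0
```

Request:
{"op": "hand_motion", "data": {
  "offsets": [
    {"aperture": 1, "xyz": [0, 0, -0.6]},
    {"aperture": 1, "xyz": [0.6, 0.6, 0]},
    {"aperture": 1, "xyz": [0.6, 0.6, 0]},
    {"aperture": 1, "xyz": [0.6, 0.6, 0]},
    {"aperture": 1, "xyz": [0.6, 0.6, 0]},
    {"aperture": 1},
    {"aperture": 1}
  ]
}}

```text
clock: 30.75
tcp_pos: [0.7092, 0.2124, 0.1913]
tcp_rot: [-3.14, 0.002, 0.602]
wrist_force: [0.2, -0.3, -0.5]
gripper_width: 0.999
grip_force: 0.0
```

```bash
python3 -c "
from h import *
import cv2
cv2.imwrite('pics/s6.png',cv2.resize(manip.capture('scene')[90:300,70:410],None,fx=2.3,fy=2.3))
cv2.imwrite('pics/t6.png',cv2.resize(manip.capture('top')[130:310,120:460],None,fx=2.3,fy=2.3))"
```

```text
(no output)
```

View pics/s6.png

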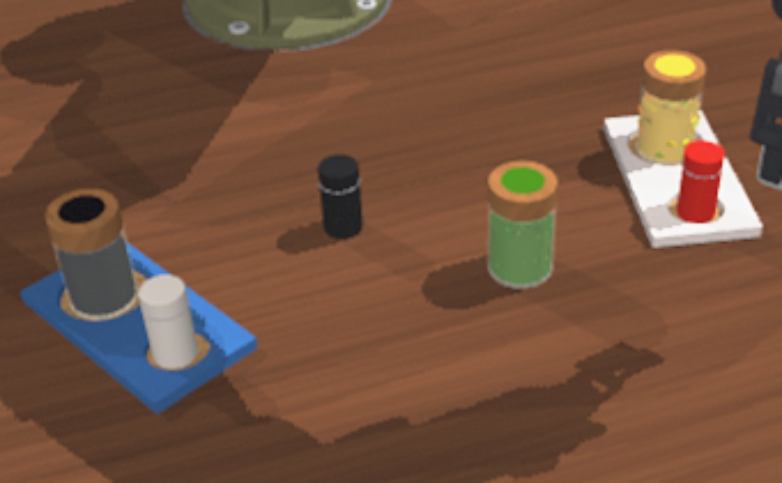

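View pics/t6.png

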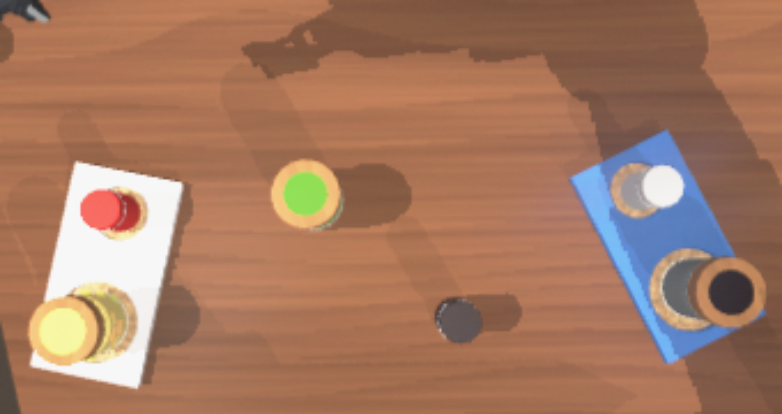

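Both views show all four items upright, with cork visible around their bases: bean and white tin on blue, pasta and red tin on white. The pea jar and black tin are where they stood, and the gripper is clear.

```bash
python3 -c "
from bench import manip
print(manip.job_done())"
```

```text
the job is handed in; nothing more can be done
None
```

Both kits are made up and handed in at about 31 s of the 102 s allowed: bean jar and white tin on the blue tray, pasta jar and red tin on the white, all upright in their recesses, with the pea jar and black tin untouched.

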